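Release a turned roller from the two-button chute

ROBOT

A 7-joint arm with a two-finger parallel gripper is mounted at the origin on the work surface. World frame = base frame: x ahead of the robot, y to its left, z up, the work surface at z = 0. Lengths are in m, angles in rad, forces in N, time in s.
With the tool pointing down it reaches from about 0.35 to 0.775 m from the base axis. Payload 3.1 kg.
Tool frame: the origin (TCP) lies between the finger pads; the fingertips stand 22 mm ahead of it and the grasp point (between the pads) lies 3 mm ahead of it; z points along the fingers, y is the line along which they close (so a half turn about z gives the same grasp; the last joint's range is limited). The gripper opens to 85 mm and grips with 20 to 120 N. Pads are 22 mm wide; open, the fingers measure 114 mm over their backs; the gripper's body (76 mm by 85 mm) begins 54 mm behind the grasp point. The pads swing forward as they close: fully open they stand 13 mm farther back than shut.
Start: joints at [-1.272, 0.311, 0.014, 1.512, -0.004, 1.319, -0.027], TCP at [0.184, 0.518, 0.253] pointing down, gripper open.
Joint ranges: [-2.7, 2.7], [-0.3, 1.91], [-1.27, 1.3], [0.12, 2.57], [-1.44, 4.58], [0.2, 2.03], [-3.05, 3.05]. Speed limits (rad/s): [2.79, 2.79, 3.14, 3.14, 3.14, 3.14, 3.14].

INTERFACE

Orientations are given as a rotation vector (axis times angle).
In Python, from station import goto, movel, move_joints, command_gripper, sleep, solve_ik, observe, grab_frame, MotionError, job_done gives the robot as it stands. The module is installed in compiled form; this text tells all that it offers. Calls block until the motion is done:
- goto(position, orientation): joint-space move of the TCP to a pose.
- movel(position, frame=None, max_speed=0.15, until_force=None): straight line of the TCP; frame=None keeps the orientation; max_speed is the mean speed in m/s. With until_force (N) it stops when the force on the tool has changed by that much, and returns True; else False.
- move_joints(angles): joint-space move.
- command_gripper(opening, force=None): finger opening in m; force is the grip in N (None keeps the last); returns when the fingers have stopped.
- sleep(seconds).
- solve_ik(position, orientation): joint angles nearest the present ones, or None.
- observe(): the state.
- grab_frame(name): name is "scene" or "top"; returns a dict with "color" (400x640x3 uint8, red, green, blue), "K" (3x3 intrinsics, pixels), "dist" ([k1, k2, p1, p2, k3] as OpenCV has them; the pictures are not rectified), "world_to_cam" (4x4, takes a point from world to camera coordinates). Camera axes: x right, y down, z forward; pixel columns grow to the right and rows downward; lengths in m; the calibration is good to about 2 mm. A picture is of the moment at which its call begins. There is no depth.
A pose or a line that the arm cannot do raises MotionError and nothing moves.
- job_done(): hands the job in; it is judged then, once.
The state is a dict: "clock": time; "joint_pos": joint angles; "dq": joint speeds; "joint_torque": joint torques, N m; "position": TCP position; "tool_rot": TCP orientation; "wrist_force": force on the tool from outside, world axes, zero at the start; "torque": the same for the moment, N m; "finger_gap": finger opening in m; "grasp_force": force on a finger pad.
Only numpy, scipy, OpenCV 4.12 (cv2) and the standard library are available. Lean on these libraries where they do the work, as an engineer would, in place of code of your own. Each camera call takes 0.05 s, during which the arm holds its last target. There are 200 camera calls.

TASK

Put one fingertip on each of the two round steel buttons of the wooden chute and press both fully down together. Hold them down until the wooden roller has rolled down the ramp and come to rest in the tray, then let both buttons come up again and move clear. Do not touch the roller yourself, and leave the other things on the bench where they are.

Things in the scene. Friction and masses are not known exactly. Their poses are not given: they have to be found in the camera images.
- chute: Fixed dark-wood chute, 302 mm long, 140 mm wide. Origin on the bench under the midpoint of the two buttons; x runs along the chute, from the buttons down the ramp; y from the right button to the left; z up. Button block: x -40 to 45 mm, top 70 mm high. Ramp (light wood): x 45 (56 mm high) to 165 mm (32 mm high), then the tray. Cheeks beside the upper ramp (x 45 to 115) are 76 mm high.
- tray (a point): Middle of the tray's floor at the foot of the ramp, 6 mm above the bench, at chute x = 210, y = 0 mm. The tray is 89 mm long and 112 mm wide inside; side walls 50 mm, end wall 52 mm high.
- left_top (a point): Left steel button, a round flat-topped cap 30 mm in diameter. The point is the centre of its top face, at chute x = 0, y = +30 mm, 90 mm above the bench when up (20 mm proud of the block, 8 mm proud when fully down). It moves straight down.
- right_top (a point): Right steel button, the same, at chute x = 0, y = -30 mm; the two centres are 60 mm apart.
- left_button (a joint): Travel of the left button in m: 0 up, 0.012 fully down. The spring takes 1 N to start and 3.5 N fully down, and brings the button up again when let go. It sinks one of two steel blades across the ramp that hold back the roller; a blade is below the ramp after about 8 mm; either blade alone holds the roller.
- right_button (a joint): Travel of the right button in m, the same as the left, for the second blade.
- roller: Loose turned dark-wood roller, 24 mm in diameter, 100 mm long, 40 g, with thin light bands. Origin at its centre, y along its axis; it turns as it rolls. It starts lying across the ramp against the blades, about 80 mm from the button pair, centre about 61 mm above the bench; lying in the tray its centre is 18 mm above the bench.
- finial: Loose standing turned wooden finial, 38 mm wide, 78 mm high, beside the chute; bystander. Origin at the centre of its foot.
- wax_tin: Loose round metal tin, 64 mm in diameter, 45 mm high, beside the chute; bystander. Origin at the centre of its underside.
- offcut: Loose wooden offcut block, 70 x 45 x 30 mm, beside the chute; bystander. Origin at the centre of its underside.
- screwdriver: Loose screwdriver, 200 mm long, lying beside the chute, wooden handle; bystander. Origin under the middle of its length.
Mind the look-alikes: they are no part of the job. What is shaped like the roller but blue or turquoise is not meant.

How it is judged:
On the way, in this order (a step that is already met when the one before it is completed fails the run):
1. both buttons being pressed at once, nearly half-way down, a finger on each (value of joint each of left_button, right_button above 0.005 m and contact force between each of left_button, right_button and the fingers above 0.3 N), for 0.02 s.
2. the roller lies at rest in the tray while the fingers still hold both buttons down (x of roller in the frame of chute between 0.165 and 0.256 m and y of roller in the frame of chute between -0.058 and 0.058 m and z of roller in the frame of chute below 0.026 m and linear speed of roller below 0.03 m/s and value of joint each of left_button, right_button above 0.009 m and contact force between each of left_button, right_button and the fingers above 0.3 N), for 0.3 s.
At the end, for the whole second after the job is handed in: The roller lies at rest (under 20 mm/s) in the tray, its centre less than 26 mm above the bench; both buttons are up again (within 2 mm); the finial, tin, offcut and screwdriver are within 20 mm of where they started (x of roller in the frame of chute between 0.165 and 0.256 m and y of roller in the frame of chute between -0.058 and 0.058 m and z of roller in the frame of chute below 0.026 m and linear speed of roller below 0.02 m/s and value of joint each of left_button, right_button below 0.002 m and distance of each of finial, wax_tin, offcut, screwdriver from where it was at the start of the episode below 0.02 m); the robot touches nothing.
It fails at once if the robot touches the roller (contact force between roller and the fingers above 0.3 N or contact force between roller and the arm above 0.3 N).
It fails at once if the roller is lifted off the chute (height (world z) of roller above 0.085 m).
It fails at once if a bystander is moved more than 20 mm, lifted or knocked over (distance of any of finial, wax_tin, offcut, screwdriver from where it was at the start of the episode above 0.02 m or angle between finial's own z axis and vertical above 0.5 rad).
It also fails if it takes over 32 s, if anything falls off the work surface, if the arm or the gripper's body presses on something with over 40 N, if the wrist force passes 120 N, or if a joint passes its speed limit or range.

## Working session

There is one attempt and no reset: what is moved stays moved. The work goes in short steps, each a Python script; the robot and the scene stay as the last script left them, time stands still between calls to the robot, and variables do not carry over. Pictures are saved under pics/ and viewed, at most 10 in all, crops included, and the job is handed in when it is done.

```bash
mkdir -p pics; python3 - <<'E'
from station import *
import cv2
for n in("scene","top"):
    f=grab_frame(n); cv2.imwrite(f"pics/{n}0.png",f["color"][:,:,::-1])
    print(n,f["K"],f["dist"],f["world_to_cam"])
s=observe();print(s["clock"],s["position"],s["tool_rot"],s["finger_gap"])
E
```

```text
scene [[422.64509853   0.         315.81125083]
 [  0.         422.64509853 198.84049705]
 [  0.           0.           1.        ]] [-0.03955007  0.          0.          0.          0.        ] [[-0.88517963  0.4649958   0.01535992  0.44925137]
 [ 0.24772776  0.49901297 -0.83043182 -0.12168696]
 [-0.39381211 -0.73127626 -0.55690848  1.23046748]
 [ 0.          0.          0.          1.        ]]
top [[506.53672896   0.         324.30681876]
 [  0.         506.53672896 201.44638838]
 [  0.           0.           1.        ]] [0.02038253 0.         0.         0.         0.        ] [[ 0.0484038  -0.99882468  0.00251652  0.07538578]
 [-0.97566315 -0.04782054 -0.21399674  0.55687437]
 [ 0.21386557  0.00790298 -0.97683113  1.25554434]
 [ 0.          0.          0.          1.        ]]
0.1 [0.18363319 0.51779502 0.25233402] [-0.53257471 -3.09587755  0.0032701 ] 0.08527602049604684
```

View pics/scene0.png

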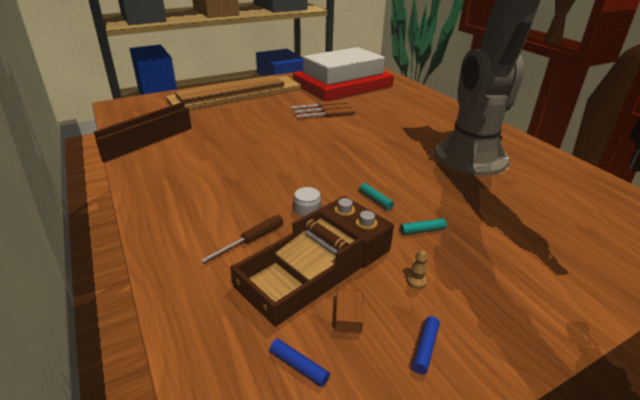

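View pics/top0.png

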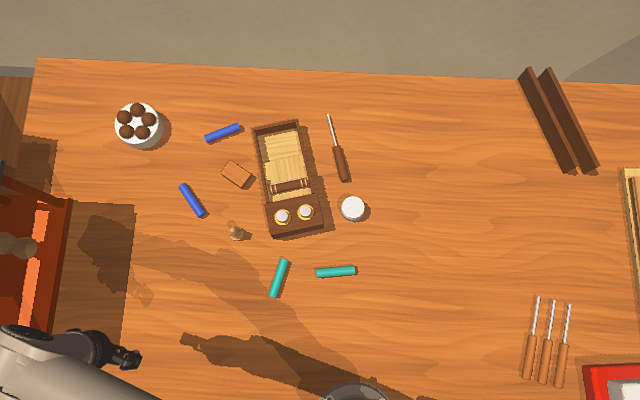

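The scene picture shows the chute at (315,255) with the roller at (328,236). The buttons are at about (345,205) and (367,218). In the top picture the buttons are at (282,216) and (306,211), and the roller is at (291,185). Look-alikes in the top view are blue rods at (222,133) and (192,200), and turquoise rods at (279,278) and (336,271). None of these is the roller. Next I'll take a close crop.

```bash
python3 - <<'E'
import cv2,numpy as np
a=cv2.imread("pics/top0.png")[165:245,250:330];b=cv2.imread("pics/scene0.png")[180:260,310:390]
cv2.imwrite("pics/c1.png",np.hstack([cv2.resize(x,(400,400),interpolation=cv2.INTER_CUBIC) for x in(a,b)]))
E
```

```text
(no output)
```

View pics/c1.png

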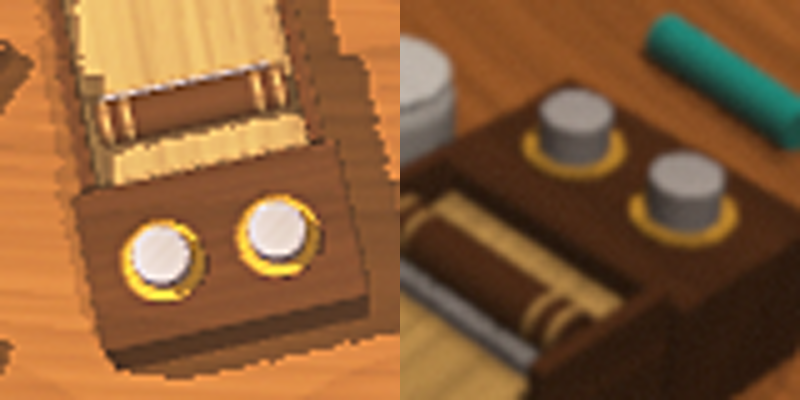

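The left crop (top view) shows the roller as brown with light bands, against the blade. The cap tops are at about (282.0,215.2) and (305.0,210.4) in the top view, and (366.8,214.2) and (345.0,201.6) in the scene view.

```bash
cat > cam.py <<'E'
import cv2,numpy as np
from station import *
def ray(f,p):
    u=cv2.undistortPoints(np.array([[p]],float),f["K"],np.array(f["dist"]))[0,0]
    T=np.array(f["world_to_cam"]);R=T[:3,:3]
    return -R.T@T[:3,3], R.T@np.array([u[0],u[1],1])
def plane(f,p,z):
    c,d=ray(f,p); return c+d*(z-c[2])/d[2]
E
python3 - <<'E'
from cam import *
t=grab_frame("top");s=grab_frame("scene")
P={}
for n,a,b in(("L",(282.0,215.2),(366.8,214.2)),("R",(305,210.4),(345,201.6))):
    c,d=ray(t,a);e,g=ray(s,b)
    k=np.linalg.lstsq(np.c_[d,-g],e-c,rcond=None)[0]
    print(n,plane(t,a,.09),plane(s,b,.09),"tri",c+k[0]*d,e+k[1]*g)
    P[n]=(plane(t,a,.09)+plane(s,b,.09))/2
d=P["L"]-P["R"];m=(P["L"]+P["R"])/2
yaw=np.arctan2(-d[0],d[1]);print(np.linalg.norm(d),m,"chute yaw deg",np.degrees(yaw))
x=np.array([np.cos(yaw),np.sin(yaw)])
# roller centre & direction check
r=plane(t,(291,185.5),.061);print("roller in chute x",(r-m)[:2]@x)
e=plane(t,(275,126),.052);v=(e-m)[:2];print("end wall",v@x,v@[-x[1],x[0]],)
from scipy.spatial.transform import Rotation as Ro
for a in(0,180):
    o=(Ro.from_euler("z",yaw+np.radians(a))*Ro.from_euler("x",np.pi)).as_rotvec()
    print(a,o,[solve_ik([m[0],m[1],z],o) for z in(.16,.11)])
E
```

```text
L [0.50533768 0.20698464 0.09      ] [0.50300993 0.20459313 0.09      ] tri [0.50494394 0.20679133 0.09211078] [0.50476694 0.20694099 0.09209147]
R [0.52049268 0.1497729  0.09      ] [0.51879036 0.14744473 0.09      ] tri [0.52014419 0.14969216 0.09175469] [0.52021721 0.14963502 0.09176656]
0.05923521816007301 [0.51190766 0.17719885 0.09      ] chute yaw deg 15.136745002107084
roller in chute x 0.07977920892948448
end wall 0.2535512990387194 0.0021865180202320826
0 [3.11422434e+00 4.13776703e-01 2.53365157e-17] [array([-0.81754609,  0.40624724,  0.60400418,  1.69345583, -0.25193155,
        1.12053836, -1.44764914]), array([-0.80197071,  0.46445434,  0.58802441,  1.75127652, -0.29673695,
        1.0155741 , -1.4112506 ])]
180 [ 4.13776703e-01 -3.11422434e+00 -1.90691244e-16] [array([-0.56903351,  0.36869474,  0.26707474,  1.68398409, -0.10675413,
        1.10318795,  1.56410423]), array([-0.55246522,  0.42256667,  0.24735526,  1.74165138, -0.120225  ,
        0.9921387 ,  1.57485783])]
```

Measurements agree with the spec: 59.2 mm spacing against 60, roller at x = 80 mm, end wall at 254 mm. I'll set the finger opening to 46 mm so the tip centres are about 60 mm apart, then move above the buttons and check.

```bash
python3 - <<'E'
from cam import *
o=[0.41378,-3.11422,0]
command_gripper(.046)
goto([.512,.1777,.19],o)
movel([.512,.1777,.128])
s=observe();print(s["clock"],s["position"],s["tool_rot"],s["finger_gap"],s["wrist_force"])
t=grab_frame("top")["color"][140:240,240:340];b=grab_frame("scene")["color"][150:250,300:400]
cv2.imwrite("pics/c2.png",np.hstack([cv2.resize(x,(400,400),interpolation=cv2.INTER_CUBIC) for x in(t,b)])[:,:,::-1])
E
```

```text
2.9833 [0.51223408 0.17839653 0.1284251 ] [-4.15244396e-01  3.11336298e+00  3.96805455e-04] 0.04596466998361446 [0.42021257 0.19135315 0.49891762]
```

View pics/c2.png

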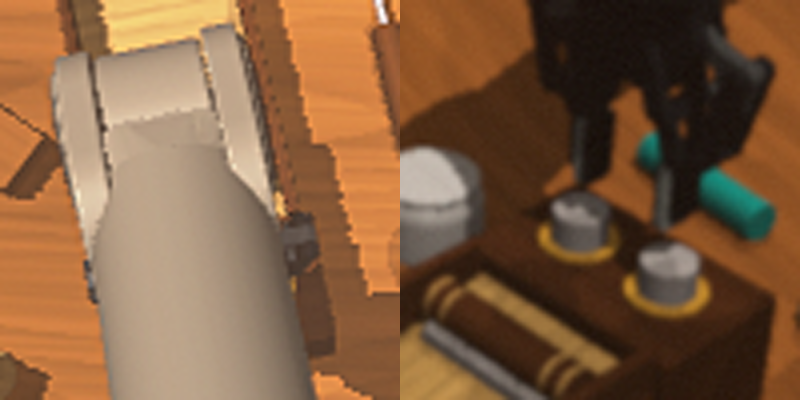

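In the right crop (scene view), the tips at (585,180) and (668,222) stand right above the caps at (582,205) and (668,255). I'll press.

```bash
python3 - <<'E'
from cam import *
p=observe()["position"]
r=movel([.512,.1777,.086],max_speed=.03,until_force=18)
s=observe();print(r,s["clock"],s["position"],s["finger_gap"],s["wrist_force"],s["torque"])
sleep(2)
s=observe();print(s["clock"],s["position"],s["wrist_force"],s["torque"])
t=grab_frame("top")["color"][110:210,240:340];b=grab_frame("scene")["color"][180:320,230:400]
cv2.imwrite("pics/c3.png",np.hstack([cv2.resize(t,(320,320)),cv2.resize(b,(388,320),interpolation=cv2.INTER_CUBIC)])[:,:,::-1])
E
```

```text
True 4.075 [0.5119558  0.17766949 0.09799865] 0.04552895383250464 [-1.20829122 -1.09246245  6.08267209] [-0.08254442  0.32230118 -0.03469878]
6.075 [0.51194896 0.17769539 0.09788206] [-2.06032697e-03  3.65986055e-01  7.04481815e+00] [-0.12721999  0.31718218  0.01897814]
```

View pics/c3.png

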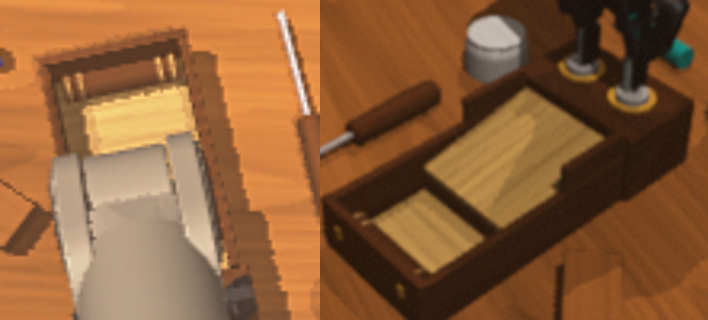

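The roller lies in the tray against the end wall, at (120,80) in the left crop, and both caps are nearly flush. The held force is about 7 N, just at the bottom of the springs. I'll press slightly harder, hold, then release.

```bash
python3 - <<'E'
from cam import *
movel([.512,.1777,.0965],max_speed=.02,until_force=15)
s=observe();print(s["position"],s["wrist_force"],s["torque"])
sleep(2)
s=observe();print(s["clock"],s["position"],s["wrist_force"],s["torque"])
movel([.512,.1777,.13],max_speed=.05)
movel([.512,.1777,.23])
goto([.3,.4,.28],[0.41378,-3.11422,0])
t=grab_frame("top")["color"][100:250,220:380];b=grab_frame("scene")["color"][180:320,230:400]
cv2.imwrite("pics/c4.png",np.hstack([cv2.resize(t,(380,356)),cv2.resize(b,(420,356),interpolation=cv2.INTER_CUBIC)])[:,:,::-1])
s=observe();print(s["clock"],s["wrist_force"])
E
```

```text
[0.51200945 0.17769132 0.09772733] [-3.76916018 -1.30572476  9.81776212] [-0.29323263  0.77386687 -0.08411395]
8.425 [0.5120049  0.17770916 0.09773543] [-4.00668133 -1.07876325  9.81866333] [-0.27949064  0.78135978 -0.04090484]
11.3417 [ 0.18189988 -0.31801729 -0.4607333 ]
```

View pics/c4.png

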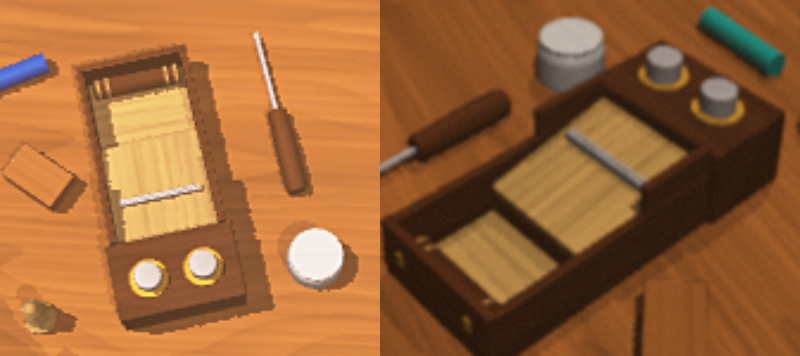

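The roller is at rest in the tray at (137,80) in the left crop. Both buttons are up, the blades have risen again, and the bystanders haven't moved.

```bash
python3 -c "
from station import *
print(job_done())"
```

```text
the job is handed in; nothing more can be done
None
```

I pressed both buttons fully down and held them until the roller came to rest in the tray; they came up again on release, the arm is clear, and the job is handed in (no verdict was returned).

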